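# Clamp a vial with the T-handle

## Task

Stand the red-capped vial upright on the bed of the blue bench clamp, between the jaw and the V stop, then turn the T-handle clockwise, half turn after half turn, until the sprung jaw pad holds the vial firmly against the stop, so that its cap can be worked on later. It is glass: stop once the handle has clearly become heavier, before the pad is pushed right in, do not push the jaw itself, and leave the other vials where they stand.

Things in the scene. Friction and masses are not known exactly. Their poses are not given: they have to be found in the camera images.
- vial_2: Glass vial with a RED cap and white label, standing upright; 26 mm diameter body, 53 mm tall, 35 g. The body is full width up to about 30 mm and narrows to the neck and cap above. Origin: centre of its underside, z up. The one to clamp.
- clamp: Bench clamp bolted down: grey base plate 72 (x) x 245 (y, -134 to +111) x 10 mm thick, origin on the table, z up. Blue gear housing 60 x 80 mm at y = +58, top 52 mm up, collar to 58 mm, carries the T-handle. Towards -y follow jaw, bed and V stop (40 mm wide, top 41 mm up): rubber 120 degree V open to +y, its bottom hand-set at y = -80 to -92 mm, not known closer.
- bed (a point): Middle of the free bed where the vial is stood, on the base plate (10 mm above the table), y = -50 mm in the clamp frame; axes as the clamp. At the start pad and V bottom are 51 to 69 mm apart along y; the V flanks reach 10 mm forward. Open on both sides in x. A 26 mm vial in the V has its centre 16 mm from the V bottom.
- handle_axis (a point): Point on the vertical turning axis of the T-handle at the height of the cross bar's centre line (84 mm above the table). Does not move. Axes as the clamp.
- t_handle: T-handle on the housing; clockwise seen from above tightens. Origin on its axis at the bar's centre line; its x runs along the bar to the red end. A full turn drives the jaw 28 mm to the stop; stays where left (self-locking). A torsion spring in the hub (0.6 N m per rad) carries the torque: free running 0.12 N m (3 N at 40 mm from the axis), and 0.0045 N m more for each newton of clamping.
- red_end (a point): Centre of the red ball (16 mm diameter) at one end of the T-handle bar, 48 mm from the axis. The bar is a 10 mm steel rod, 112 mm long over the balls, 84 mm above the table; below it the space is free down to the housing, but for a 20 mm hub in the middle.
- black_end (a point): Centre of the black ball at the other end of the T-handle bar, 48 mm from the axis.
- jaw: Aluminium jaw 40 (x) x 23 (y) x 30 mm, driven towards the clamp's -y. Origin on the base plate under the middle of its front face; axes as the clamp. A rubber pad (34 x 24 mm) stands 8 mm proud on a spring: yields from 8 N, then 3 N per mm, solid after 5.5 mm (25 N). The vial is held properly by 7 to 22 N (pad 0 to 4.5 mm in); over 30 N it breaks.
- vial_1: Amber glass vial with a blue cap, 26 mm diameter, 53 mm tall, standing by; leave alone. Origin: centre of underside.
- vial_4: Clear glass vial with a dark grey cap, 26 mm diameter, 49 mm tall, standing by; leave alone. Origin: centre of underside.
- vial_3: Amber glass vial with a yellow cap, 22 mm diameter, 47 mm tall, standing by; leave alone. Origin: centre of underside.

How it is judged (in metres and radians):
On the way, in this order (a step that is already met when the one before it is completed fails the run):
1. The red-capped vial stands upright on the clamp's bed, not yet clamped (x of vial_2 in the frame of bed between -0.016 and 0.016 m and y of vial_2 in the frame of bed between -0.045 and 0.03 m and z of vial_2 in the frame of bed between -0.003 and 0.004 m and angle between vial_2's own z axis and vertical below 0.12 rad and contact force between jaw and vial_2 below 1 N and contact force between the fingers and vial_2 below 0.5 N), for 0.2 s.
2. The jaw pad presses the vial against the stop (x of vial_2 in the frame of bed between -0.016 and 0.016 m and y of vial_2 in the frame of bed between -0.045 and 0.03 m and z of vial_2 in the frame of bed between -0.003 and 0.004 m and angle between vial_2's own z axis and vertical below 0.12 rad and contact force between jaw and vial_2 between 7 and 22 N), for 0.2 s.
At the end, for the whole second after the job is handed in: The red-capped vial stands upright (within 0.12 rad) on the clamp's bed, within 16 mm of its centre line in x and 45 mm towards the stop, held still by the jaw pad with 7 to 22 N, and the jaw is at rest (all of step 2 and linear speed of vial_2 below 0.01 m/s and linear speed of jaw below 0.005 m/s); the robot touches nothing.
It fails at once if The jaw pad pressed the vial with more than 30 N (glass broken) (contact force between jaw and vial_2 above 30 N).
It fails at once if The jaw was pushed directly instead of being driven by the T-handle (contact force between any of the arm, the fingers and jaw above 8 N).
It fails at once if Another vial was moved by more than 30 mm (distance of any of vial_1, vial_4, vial_3 from where it was at the start of the episode above 0.03 m).
It also fails if it takes over 72 s, if anything falls off the work surface, if the arm or the gripper's body presses on something with over 40 N, if the wrist force passes 120 N, or if a joint passes its speed limit or range.

## Robot

A 6-joint arm with a two-finger parallel gripper is mounted at the origin on a cart in front of the work surface, level with it; the furniture and walls round the work are solid. World frame = base frame: x ahead of the robot, y to its left, z up, the work surface at z = 0. Lengths are in m, angles in degrees, forces in N, time in s.
With the tool pointing down it reaches from about 0.375 to 0.9 m from the base axis. Payload 3.1 kg.
Tool frame: the origin (TCP) lies between the finger pads; the fingertips stand 11 mm ahead of it and the grasp point (between the pads) lies 8 mm behind it; z points along the fingers, y is the line along which they close (so a half turn about z gives the same grasp; the last joint's range is limited). The gripper opens to 87 mm and grips with 3 to 60 N. Pads are 19 mm wide; open, the fingers measure 117 mm over their backs; the gripper's body (75 mm by 190 mm) begins 51 mm behind the grasp point.
Start: joints at [65.403, 30.224, 82.088, -0, 67.689, -10.227], TCP at [0.155, 0.605, 0.198] pointing down, gripper open.
Joint ranges: [-176.69, 176.69], [-43.24, 126.21], [12.49, 139.97], [-82, 262], [0, 151.66], [-163.58, 163.58]. Speed limits (degrees/s): [159.86, 159.86, 180, 180, 180, 180].

## Interface

Orientations are given as a 3x3 rotation matrix whose columns are the frame's x, y, z axes.
In Python, from rig import bot gives the robot as it stands.
- The arm moves only by the tool apply_moves, never from a script. Its argument "steps" is a list that holds one entry, the list of rows, each a list of 7 numbers: the shift along the tool's x, y, z in cm, then the turn, a rotation vector about the tool's x, y, z in degrees, then the gripper command: -1 is shut, 1 is fully open, values between are in proportion. In form: [[[dx, dy, dz, rx, ry, rz, jaw], ...]]. A call has 1 to 20 rows; each row is the pose to reach, as a shift and turn from the pose commanded when the call began, along the tool's axes at that moment; what a row does not reach only later rows make up. A row lasts 1/8 s, in which the tool goes at most 62.5 mm and 10.7 degrees, less where a joint would pass 70% of its speed; a pose out of reach is approached as far as the arm can. A call with a gripper value outside its range is refused whole. The fingers move at their own pace and stop on an object; the grip force is fixed at half the most. Time passes only in rows, so rows that repeat a pose let the fingers close. It gives the time, the measured TCP pose, the force, the opening and the grip force at its end, in the units of the state.
- bot.read_state(): the state, without advancing time (a new reading comes with each control period).
- bot.capture(name): name is "side" or "top"; returns the picture (420x560x3 uint8, blue, green, red); there is no depth.
- bot.camera_model(name): a dict with "intrinsics" (3x3 intrinsics, pixels), "R" (3x3) and "t" (3): a world point X has camera coordinates R X + t. Camera axes: x right, y down, z forward; pixel columns grow to the right and rows downward; lengths in m; the calibration is good to about 2 mm. A picture is of the moment at which its call begins. camera_model takes no time and is no camera call.
- bot.hand_in(): hands the job in; it is judged then, once.
The state is a dict: "time_s": time; "joint_positions": joint angles; "qvel": joint speeds; "tau": joint torques, N m; "position": TCP position; "tcp_rot": TCP orientation; "force": force on the tool from outside, world axes, zero at the start; "moment": the same for the moment, N m; "opening": opening from 0.0 (shut) to 1.0 (fully open); "grasp_force": force on a finger pad.
Only numpy, scipy, OpenCV 4.12 (cv2) and the standard library are available. Lean on these libraries where they do the work, as an engineer would, in place of code of your own. Each camera call takes 0.05 s, during which the arm holds its last target. There are 200 camera calls.

## Working session

There is one attempt and no reset: what is moved stays moved. The work goes in short steps, Python scripts to look and compute and a tool call to move; the robot and the scene stay as the last step left them, time stands still between calls to the robot, and variables do not carry over. Pictures are saved under pics/ and viewed, at most 10 in all, crops included, and the job is handed in when it is done.

Besides the shell and the picture viewer there is one more tool, called after "Emit:" as name(argument=value, ...), one argument or row to a line, values as JSON. apply_moves: Moves the arm, as the interface text tells. Its arguments: {"type":"object","properties":{"steps":{"type":"array","items":{"type":"array","items":{"type":"array","items":{"type":"number"}}}}},"required":["steps"]}

```bash
ls; mkdir -p pics; python3 - <<'E'
from rig import bot
import cv2,numpy as np
for n in("side","top"):
    cv2.imwrite(f"pics/{n}0.png",bot.capture(n)); m=bot.camera_model(n); print(n,np.round(m["intrinsics"],1).tolist(),np.round(m["R"],3).tolist(),np.round(m["t"],3), 'cam',np.round(-np.array(m["R"]).T@np.array(m["t"]),3))
s=bot.read_state();print(s)
E
```

```text
pics
side [[426.8, 0.0, 279.9], [0.0, 426.8, 204.1], [0.0, 0.0, 1.0]] [[-0.987, -0.157, -0.028], [-0.043, 0.431, -0.901], [0.153, -0.889, -0.432]] [0.541 0.074 0.856] cam [0.406 0.814 0.452]
top [[511.9, 0.0, 283.4], [0.0, 511.9, 206.0], [0.0, 0.0, 1.0]] [[0.025, -0.999, -0.025], [-0.998, -0.024, -0.058], [0.057, 0.026, -0.998]] [0.079 0.53  1.031] cam [0.468 0.065 1.061]
{'time_s': 0.1, 'joint_positions': array([ 6.54014588e+01,  3.02737895e+01,  8.21484654e+01, -5.56053204e-04,
        6.76873844e+01, -1.02264571e+01]), 'qvel': array([ 0.06084574, -0.15636889, -0.15928228, -0.09477875,  0.10578779,
        0.07155143]), 'tau': array([-2.59615399e-04, -4.40985775e+01, -1.77149999e+01,  6.34933147e-02,
        5.33717754e-02, -6.72245142e-05]), 'position': array([0.15480968, 0.60481107, 0.19667112]), 'tcp_rot': array([[-9.68705000e-01,  2.48213619e-01, -7.88373113e-04],
       [ 2.48214651e-01,  9.68703488e-01, -1.74364119e-03],
       [ 3.30904294e-04, -1.88475969e-03, -9.99998169e-01]]), 'force': array([-0.9876576 ,  0.07679282, -0.92202074]), 'moment': array([-0.02388862,  0.02303309, -0.01518982]), 'grasp_force': 0.0, 'opening': 1.0010254169000992}
```

View pics/side0.png

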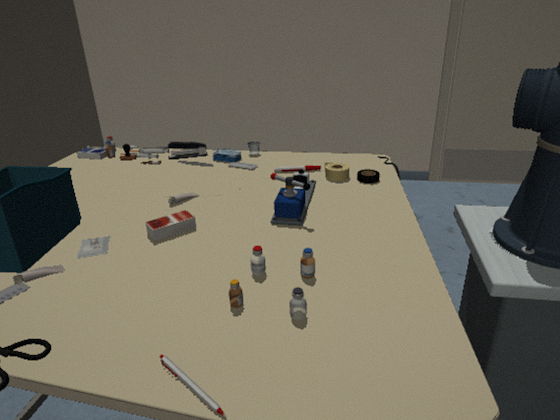

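View pics/top0.png

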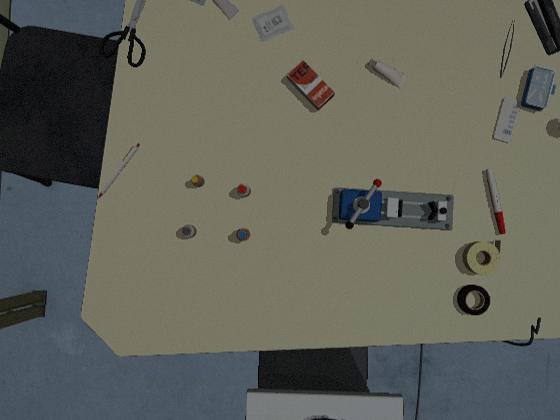

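The side view shows the red-capped vial near (258,262), with the clamp further off at (292,200). The top view shows the red cap at (243,189), the clamp plate at x 333–453, the red ball at (377,183) and the black ball at (349,226). The V stop is near (437,210).

```bash
cat > h.py <<'E'
from rig import bot
import cv2,numpy as np
def ray(n,u,v,z):
    m=bot.camera_model(n);R=np.array(m["R"]);t=np.array(m["t"]);c=-R.T@t
    d=R.T@np.linalg.inv(m["intrinsics"])@np.array([u,v,1.]); return c+d*(z-c[2])/d[2]
def proj(n,X):
    m=bot.camera_model(n);p=np.array(m["intrinsics"])@(np.array(m["R"])@X+np.array(m["t"]));return p[:2]/p[2]
def blobs(img,box,f,amin=4):
    u0,v0,u1,v1=box;c=img[v0:v1,u0:u1]
    h=cv2.cvtColor(c,cv2.COLOR_BGR2HSV)
    k,_,st,ce=cv2.connectedComponentsWithStats(f(h,c).astype(np.uint8))
    return [(np.round(ce[i]+[u0,v0],1).tolist(),st[i].tolist()) for i in range(1,k) if st[i,4]>=amin]
red=lambda h,c:((h[...,0]<8)|(h[...,0]>172))&(h[...,1]>150)&(h[...,2]>90)
black=lambda h,c:h[...,2]<45
blue=lambda h,c:(h[...,0]>95)&(h[...,0]<125)&(h[...,1]>120)
E
python3 - <<'E'
from h import *
t=cv2.imread("pics/top0.png")
for nm,b,f,z in(("cap",(230,175,256,202),red,.052),("redball",(365,172,390,195),red,.084),("black",(338,215,362,240),black,.084),("house",(325,180,400,235),blue,.052)):
    for c,s in blobs(t,b,f): print(nm,c,s,np.round(ray("top",*c,z),4))
s=cv2.imread("pics/side0.png")
for c,st in blobs(s,(245,240,272,285),red): print("sidecap",c,st,np.round(ray("side",*c,.050),4))
# plate: grey mask
h=cv2.cvtColor(t,cv2.COLOR_BGR2HSV); m=np.zeros(t.shape[:2],np.uint8); 
m[180:240,325:460]=((h[180:240,325:460,0]>35)|(h[180:240,325:460,1]<60)).astype(np.uint8)
cs,_=cv2.findContours(m,0,2); c=max(cs,key=cv2.contourArea); r=cv2.minAreaRect(c);print(r)
for p in cv2.boxPoints(r): print(p,np.round(ray("top",*p,.010),4))
cv2.imwrite("pics/c1.png",cv2.resize(t[175:245,325:460],None,fx=5.9,fy=5.9,interpolation=cv2.INTER_CUBIC))
E
```

```text
cap [241.4, 188.7] [8, 11, 8, 7, 38] [0.5581 0.1757 0.052 ]
redball [378.0, 182.0] [11, 8, 5, 5, 21] [ 0.5741 -0.0888  0.084 ]
black [347.8, 221.2] [0, 0, 24, 14, 115] [ 0.4978 -0.0326  0.084 ]
house [348.5, 202.4] [14, 9, 30, 31, 485] [ 0.5359 -0.0365  0.052 ]
house [372.5, 208.7] [32, 11, 25, 31, 391] [ 0.5246 -0.0838  0.052 ]
sidecap [257.0, 247.7] [8, 6, 8, 5, 29] [0.5613 0.1714 0.05  ]
((392.0, 209.5), (59.0, 134.0), 90.0)
[325. 180.] [0.5838 0.0083 0.01  ]
[459. 180.] [ 0.59   -0.2654  0.01  ]
[459. 239.] [ 0.4695 -0.266   0.01  ]
[325. 239.] [0.4625 0.0058 0.01  ]
```

View pics/c1.png

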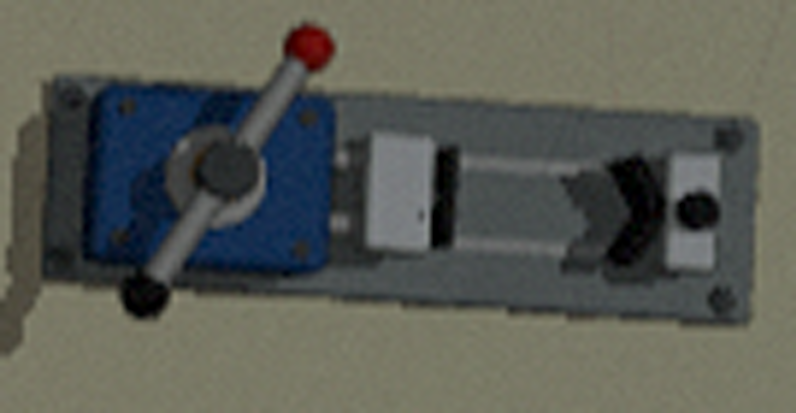

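The crop shows the plate corners at about (50,75), (757,120), (747,323) and (42,277). The red ball is at (309,47), the black ball at (144,296), the pad front at x≈457 and the V bottom at about (637,210).

```bash
python3 - <<'E'
from h import *
P=lambda x,y,z:ray("top",325+x/5.9-.4,175+y/5.9-.4,z)
c=[P(*q,.010) for q in((50,75),(757,120),(747,323),(42,277))]
for q in c: print(np.round(q,4))
L=[np.linalg.norm(c[0]-c[1]),np.linalg.norm(c[3]-c[2]),np.linalg.norm(c[0]-c[3]),np.linalg.norm(c[1]-c[2])];print(L)
ey=(c[0]+c[3]-c[1]-c[2])[:2];ey/=np.linalg.norm(ey);ex=np.array([ey[1],-ey[0]])
ctr=np.mean(c,0)[:2]; O=ctr+ey*.0115
print("ey",ey,"ang",np.degrees(np.arctan2(ex[1],ex[0])),"O",O)
r=P(309,47,.084);b=P(144,296,.084);print("balls",r,b,np.linalg.norm(r-b),"mid",(r+b)/2)
lc=lambda p:np.round([(p[:2]-O)@ex,(p[:2]-O)@ey],4)
print("axis local",lc((r+b)/2),"red",lc(r-(r+b)/2+np.r_[O,0]))
print("pad",lc(P(457,200,.034)),"V",lc(P(637,210,.041)), "house",lc(P(212,180,.052)),"jawfront",lc(P(435,195,.04)))
print("bed",O-ey*.05,"hub exp",O+ey*.058)
t=cv2.imread("pics/top0.png")
E
```

```text
[ 0.569  -0.0086  0.01  ]
[ 0.559  -0.2532  0.01  ]
[ 0.4887 -0.2502  0.01  ]
[ 0.4986 -0.0072  0.01  ]
[np.float64(0.2448086073689416), np.float64(0.24320910055170558), np.float64(0.07048807997006747), np.float64(0.07040072598426353)]
ey [0.04080027 0.99916732] ang -2.338332473635995 O [ 0.52928862 -0.11830562]
balls [ 0.57292719 -0.08681803  0.084     ] [ 0.49108066 -0.03503659  0.084     ] 0.09685128920367202 mid [ 0.53200392 -0.06092731  0.084     ]
axis local [0.0004 0.0574] red [ 0.0419 -0.0242]
pad [-0.0008 -0.027 ] V [-0.0007 -0.0858] house [-0.0006  0.0581] jawfront [ 0.     -0.0184]
bed [ 0.5272486  -0.16826399] hub exp [ 0.53165503 -0.06035392]
```

```bash
cat >> h.py <<'E'
def delta(p,yang,rot0=None,p0=None):
    """tool-axis shift (cm) and rotvec (deg) from the present pose to tool-down pose at p with tool y at yang"""
    from scipy.spatial.transform import Rotation as Ro
    s=bot.read_state();R0=s["tcp_rot"] if rot0 is None else rot0;p0=s["position"] if p0 is None else p0
    a=np.radians(yang);y=np.array([np.cos(a),np.sin(a),0]);z=np.array([0,0,-1.]);R=np.c_[np.cross(y,z),y,z]
    return np.round(np.r_[R0.T@(np.array(p)-p0)*100,Ro.from_matrix(R0.T@R).as_rotvec(degrees=True)],2).tolist()
E
python3 - <<'E'
from h import *
red2=lambda h,c:((h[...,0]<10)|(h[...,0]>168))&(h[...,1]>100)&(h[...,2]>50)
for n,b,z in(("top",(230,175,256,202),.052),("side",(245,235,272,285),.050)):
    for c,s in blobs(cv2.imread(f"pics/{n}0.png"),b,red2): print(n,c,s,np.round(ray(n,*c,z),4))
print(np.round(proj("side",np.array([.559,.173,.053])),1),np.round(proj("side",np.array([.559,.173,.0])),1),np.round(proj("top",np.array([.559,.173,.053])),1))
print(delta((.559,.173,.12),-2.3),delta((.559,.173,.016),-2.3))
E
```

```text
top [241.4, 188.5] [8, 10, 8, 8, 53] [0.5585 0.1757 0.052 ]
side [256.9, 248.0] [8, 11, 9, 5, 40] [0.5613 0.1725 0.05  ]
[258.  246.8] [259.4 271.4] [242.7 188.2]
[-49.87, -31.78, 7.71, -0.1, 0.06, 77.93] [-49.88, -31.76, 18.11, -0.1, 0.06, 77.93]
```

Emit:
apply_moves(
  steps=[
    [[-12.5, -7.9, 1.9, 0, 0, 19.5, 1], [-25, -15.8, 3.8, 0, 0, 39, 1], [-37.5, -23.7, 5.8, 0, 0, 58.5, 1], [-49.9, -31.6, 7.7, 0, 0, 77.9, 1], [-49.9, -31.6, 7.7, 0, 0, 77.9, 1], [-49.9, -31.6, 7.7, 0, 0, 77.9, 1], [-49.9, -31.6, 7.7, 0, 0, 77.9, 1], [-49.9, -31.6, 7.7, 0, 0, 77.9, 1], [-49.9, -31.6, 7.7, 0, 0, 77.9, 1], [-49.9, -31.6, 7.7, 0, 0, 77.9, 1], [-49.9, -31.6, 7.7, 0, 0, 77.9, 1], [-49.9, -31.6, 7.7, 0, 0, 77.9, 1], [-49.9, -31.6, 7.7, 0, 0, 77.9, 1]],
  ],
)

```text
time_s: 1.72
position: [0.5588, 0.1766, 0.1206]
tcp_rot: [[0.038, 0.999, -0.001], [0.999, -0.038, 0.0], [0.0, -0.001, -1.0]]
force: [-0.0, -0.3, -0.4]
opening: 1.001
grasp_force: 0.0
```

```bash
python3 - <<'E'
from h import *
s=bot.read_state();print(s["time_s"],s["position"],s["joint_positions"],s["tcp_rot"].round(4).tolist())
print(delta((.5595,.1745,.016),-2.3))
t=bot.capture("top");sd=bot.capture("side")
cv2.imwrite("pics/s1.png",cv2.resize(sd[170:310,180:360],None,fx=4,fy=4,interpolation=cv2.INTER_CUBIC))
E
```

```text
1.725 [0.55877256 0.176623   0.12060294] [6.61551176e+00 3.28539255e+01 9.19118547e+01 1.53934451e-02
 5.52870223e+01 8.77916325e+00] [[0.0379, 0.9993, -0.0009], [0.9993, -0.0379, 0.0001], [0.0001, -0.0009, -1.0]]
[-0.21, 0.09, 10.46, -0.05, -0.0, 0.13]
```

View pics/s1.png

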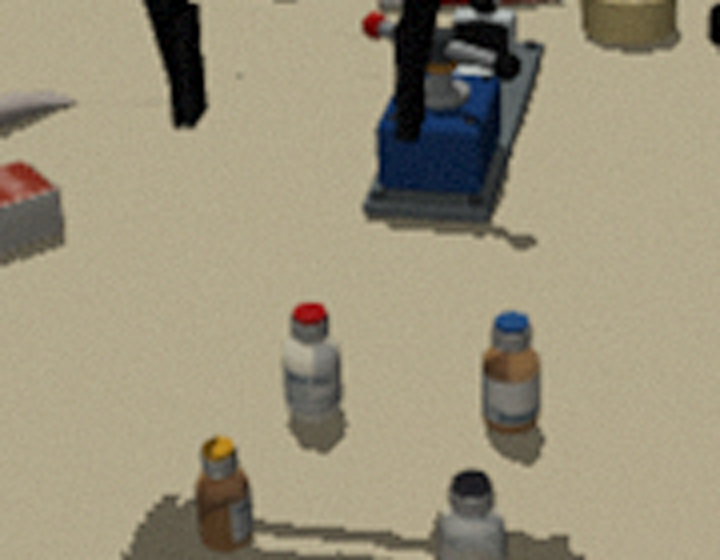

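Side crop: the red vial has its cap top at crop (311,313) and its bottom edge at (313,417). The gripper fingers straddle it from above and are clear of the other vials.

```bash
python3 - <<'E'
from h import *
print(ray("side",180+311/4-.4,170+313/4-.4,.052),ray("side",180+313/4-.4,170+417/4-.4,0))
E
```

```text
[0.55978397 0.17507746 0.052     ] [5.60311962e-01 1.80950399e-01 5.55111512e-17]
```

Emit:
apply_moves(
  steps=[
    [[-0.2, 0.1, 4, 0, 0, 0, 1], [-0.2, 0.1, 7, 0, 0, 0, 1], [-0.2, 0.1, 9.5, 0, 0, 0, 1], [-0.2, 0.1, 10.4, 0, 0, 0, 1], [-0.2, 0.1, 10.4, 0, 0, 0, 1], [-0.2, 0.1, 10.4, 0, 0, 0, -1], [-0.2, 0.1, 10.4, 0, 0, 0, -1], [-0.2, 0.1, 10.4, 0, 0, 0, -1], [-0.2, 0.1, 10.4, 0, 0, 0, -1], [-0.2, 0.1, 10.4, 0, 0, 0, -1], [-0.2, 0.1, 10.4, 0, 0, 0, -1], [-0.2, 0.1, 10.4, 0, 0, 0, -1]],
  ],
)

```text
time_s: 3.32
position: [0.5609, 0.1734, 0.0165]
tcp_rot: [[0.04, 0.999, -0.0], [0.999, -0.04, -0.0], [-0.0, -0.0, -1.0]]
force: [0.5, -0.1, -0.1]
opening: 0.286
grasp_force: 0.0
```

Emit:
apply_moves(
  steps=[
    [[0, 0, 0, 0, 0, 0, -1], [0, 0, 0, 0, 0, 0, -1], [0, 0, 0, 0, 0, 0, -1], [0, 0, 0, 0, 0, 0, -1]],
  ],
)

```text
time_s: 3.82
position: [0.5609, 0.1734, 0.0165]
tcp_rot: [[0.04, 0.999, -0.0], [0.999, -0.04, -0.0], [-0.0, -0.0, -1.0]]
force: [1.3, 1.1, -0.4]
opening: 0.145
grasp_force: 26.7
```

```bash
python3 - <<'E'
from h import *
sd=bot.capture("side");t=bot.capture("top")
a=cv2.resize(sd[200:320,190:340],None,fx=4,fy=4,interpolation=cv2.INTER_CUBIC);cv2.imwrite("pics/s2.png",a)
print(delta((.561,.173,.016),-2.3))
E
```

```text
[-0.04, 0.01, 0.05, 0.0, 0.0, 0.03]
```

View pics/s2.png

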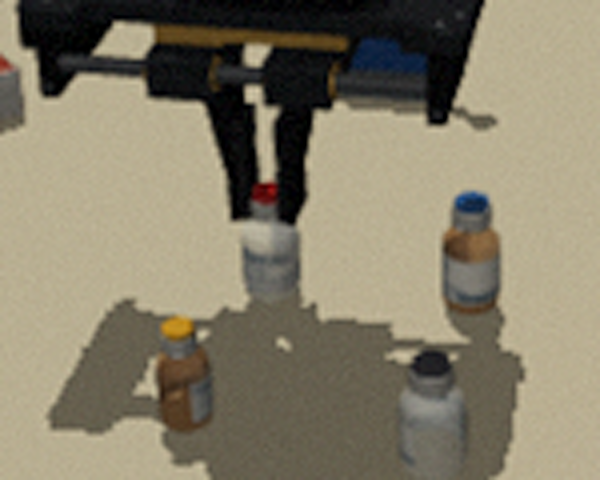

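The vial still stands nearly where it was (bottom at crop (271,298)), but the closed fingertips appear at crop row 220, beside or behind its neck. I'll compare the expected fingertip projection with this.

```bash
python3 - <<'E'
from h import *
for p in((.609,.1766,.1096),(.509,.1766,.1096),(.561,.173,.0055),(.561,.173,.045),(.561,.12,.0055)): print(p,proj("side",np.array(p)).round(1),proj("top",np.array(p)).round(1))
print(bot.read_state()["opening"],bot.read_state()["grasp_force"])
print(ray("side",190+245/4,200+220/4,.0055),ray("side",190+271/4,200+298/4,0), "vs obs s1 tips (226.7,201),(282.5,204)")
cv2.imwrite("pics/t2.png",bot.capture("top")[140:260,170:290].repeat(5,0).repeat(5,1))
E
```

```text
(0.609, 0.1766, 0.1096) [227.9 218.4] [238.5 158.8]
(0.509, 0.1766, 0.1096) [284.5 221.2] [236.8 212.1]
(0.561, 0.173, 0.0055) [258.2 268.9] [245.1 189.4]
(0.561, 0.173, 0.045) [257.1 250.5] [243.2 187.6]
(0.561, 0.12, 0.0055) [263.7 253.5] [270.6 190. ]
0.1442411573376629 26.669528705533594
[0.58405779 0.1281343  0.0055    ] [0.56007803 0.18298195 0.        ] vs obs s1 tips (226.7,201),(282.5,204)
```

View pics/t2.png

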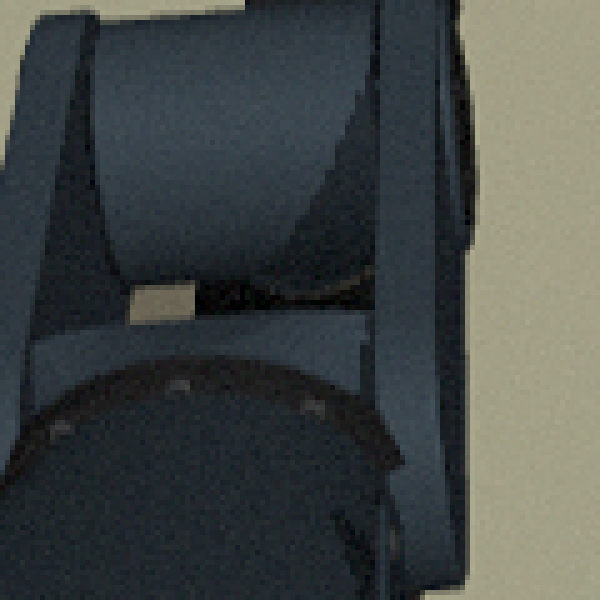

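Emit:
apply_moves(
  steps=[
    [[0, 0, -1, 0, 0, 0, -1], [0, 0, -3, 0, 0, 0, -1], [0, 0, -5, 0, 0, 0, -1], [0, 0, -5, 0, 0, 0, -1], [0, 0, -5, 0, 0, 0, -1]],
  ],
)

```text
time_s: 4.6
position: [0.5606, 0.1734, 0.0664]
tcp_rot: [[0.04, 0.999, -0.0], [0.999, -0.04, -0.0], [-0.0, -0.0, -1.0]]
force: [0.4, -0.6, -1.0]
opening: 0.146
grasp_force: 26.7
```

```bash
python3 - <<'E'
from h import *
sd=bot.capture("side")
a=cv2.resize(sd[170:320,190:340],None,fx=4,fy=4,interpolation=cv2.INTER_CUBIC);cv2.imwrite("pics/s3.png",a)
E
```

```text
(no output)
```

View pics/s3.png

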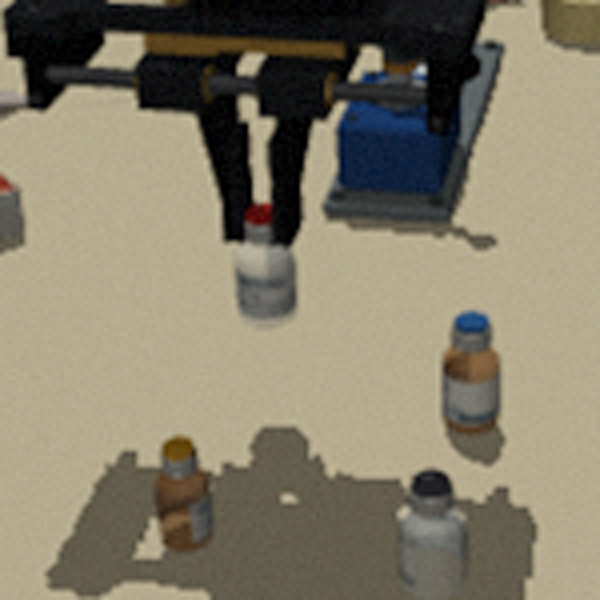

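The vial was lifted cleanly and hangs upright, gripped by its neck. That puts the fingertips about 3 cm higher than the stated geometry. The vial's offset in hand is known from the pick-up, so I can carry it over.

Emit:
apply_moves(
  steps=[
    [[0, 0, -4, 0, 0, 0, -1], [-1, 0, -7.4, 0, 0, 0, -1], [-5, -0.3, -7.4, 0, 0, 0, -1], [-10, -0.6, -7.4, 0, 0, 0, -1], [-15, -0.9, -7.4, 0, 0, 0, -1], [-20, -1.2, -7.4, 0, 0, 0, -1], [-25, -1.5, -7.4, 0, 0, 0, -1], [-30, -1.8, -7.4, 0, 0, 0, -1], [-34, -2, -7.4, 0, 0, 0, -1], [-35.7, -2, -7.4, 0, 0, 0, -1], [-35.7, -2, -7.4, 0, 0, 0, -1], [-35.7, -2, -7.4, 0, 0, 0, -1], [-35.7, -2, -4, 0, 0, 0, -1], [-35.7, -2, -1, 0, 0, 0, -1], [-35.7, -2, 1, 0, 0, 0, -1], [-35.7, -2, 2, 0, 0, 0, -1], [-35.7, -2, 2, 0, 0, 0, -1], [-35.7, -2, 2, 0, 0, 0, -1]],
  ],
)

```text
time_s: 6.9
position: [0.5275, -0.1824, 0.0474]
tcp_rot: [[0.039, 0.999, 0.001], [0.999, -0.039, -0.001], [-0.001, 0.001, -1.0]]
force: [0.5, -0.7, -1.3]
opening: 0.143
grasp_force: 26.7
```

```bash
python3 - <<'E'
from h import *
s=bot.read_state();print(s["joint_positions"].round(1))
print(delta((.5267,-.1823,.0275),-2.3))
sd=bot.capture("side");tp=bot.capture("top")
a=cv2.resize(sd[135:235,240:340],None,fx=4,fy=4,interpolation=cv2.INTER_CUBIC);b=cv2.resize(tp[160:260,370:470],None,fx=4,fy=4,interpolation=cv2.INTER_CUBIC)
cv2.imwrite("pics/s4.png",np.hstack([a,b]))
E
```

```text
[-30.5  37.6  98.8   0.   43.5 -28.3]
[0.01, -0.09, 1.99, 0.08, 0.04, 0.07]
```

View pics/s4.png

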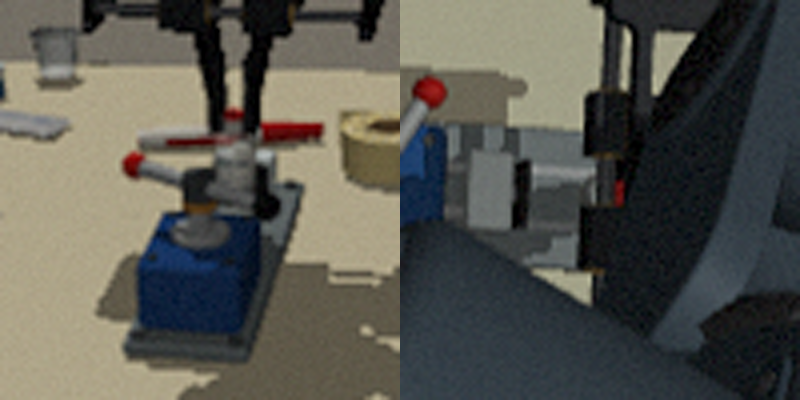

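Emit:
apply_moves(
  steps=[
    [[0, -0.1, 1, 0, 0, 0, -1], [0, -0.1, 1.7, 0, 0, 0, -1], [0, -0.1, 1.9, 0, 0, 0, -1], [0, -0.1, 1.9, 0, 0, 0, -1], [0, -0.1, 1.9, 0, 0, 0, -1], [0, -0.1, 1.9, 0, 0, 0, -0.3], [0, -0.1, 1.9, 0, 0, 0, -0.1], [0, -0.1, 1.9, 0, 0, 0, 0.1], [0, -0.1, 1.9, 0, 0, 0, 0.1], [0, -0.1, 1.9, 0, 0, 0, 0.1], [0, -0.1, 0.5, 0, 0, 0, 0.1], [0, -0.1, -2, 0, 0, 0, 0.1], [0, -0.1, -5, 0, 0, 0, 0.1], [0, -0.1, -8, 0, 0, 0, 0.1], [8, -0.1, -10, 0, 0, 0, 0.1], [14, -0.1, -12, 0, 0, 0, 0.1], [19, -0.1, -12, 0, 0, 0, 0.1], [24, -0.1, -12, 0, 0, 0, 0.1], [24, -0.1, -12, 0, 0, 0, 0.1], [24, -0.1, -12, 0, 0, 0, 0.1]],
  ],
)

```text
time_s: 9.5
position: [0.5354, 0.0573, 0.1672]
tcp_rot: [[0.039, 0.999, 0.001], [0.999, -0.039, -0.001], [-0.001, 0.001, -1.0]]
force: [-0.4, -0.3, 0.4]
opening: 0.553
grasp_force: 0.0
```

```bash
python3 - <<'E'
from h import *
s=bot.read_state();print(s["joint_positions"].round(1),s["opening"])
sd=bot.capture("side");tp=bot.capture("top")
a=cv2.resize(sd[100:240,220:350],None,fx=3,fy=3,interpolation=cv2.INTER_CUBIC);b=cv2.resize(tp[160:300,330:460],None,fx=3,fy=3,interpolation=cv2.INTER_CUBIC)
cv2.imwrite("pics/s5.png",np.hstack([a,b]))
for c,q in blobs(tp,(390,180,460,240),red): print(c,q,ray("top",*c,.063))
E
```

```text
[-5.8 25.9 96.4 -0.  57.7 -3.5] 0.5531455122842409
[423.2, 209.8] [30, 26, 8, 8, 43] [ 0.52416083 -0.18015156  0.063     ]
```

View pics/s5.png

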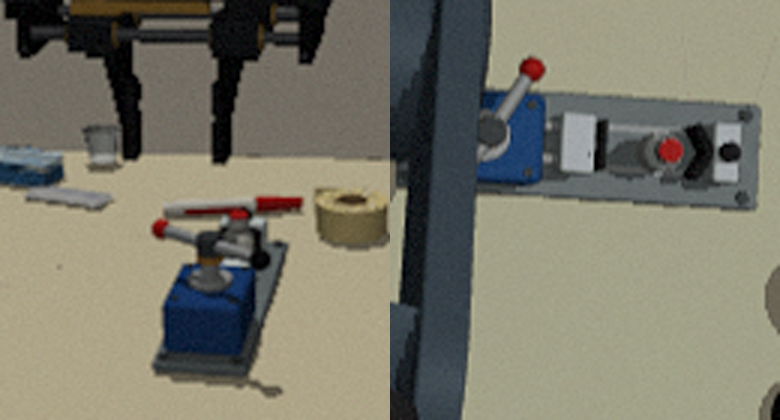

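The top view shows the vial standing on the bed (cap at px (423,210)) between the pad and the V stop. In the side view the fingertips are at about px (264,152.7) and (294,153).

```bash
python3 - <<'E'
from h import *
for q in((264,152.7),(294,153)):
    a=ray("side",*q,.1);b=ray("side",*q,.2);k=(.0573-a[1])/(b[1]-a[1]);print(a+k*(b-a))
# same for earlier s1 (TCP y .1766 z .1206) and s2 tips
for q,y in (((226.7,201),.1766),((282.5,204),.1766),((249.5,255),.1734)):
    a=ray("side",*q,.1);b=ray("side",*q,.2);k=(y-a[1])/(b[1]-a[1]);print(a+k*(b-a))
bk=(.4911,-.0350);ax=np.array([.5318,-.0606])
u=np.array([-.8450,.5346])
p=ax+u*.030
print("grip at",p,[delta((*p,z),57.7) for z in(.167,.09,.06)])
E
```

```text
[0.5642581  0.0573     0.19047638]
[0.50691443 0.0573     0.19137484]
[0.60834188 0.1766     0.14318209]
[0.511711   0.1766     0.14211109]
[0.5755877  0.1734     0.03473358]
grip at [ 0.50645  -0.044562] [[-10.18, -2.49, -0.01, 0.01, 0.03, -60.06], [-10.17, -2.49, 7.69, 0.01, 0.03, -60.06], [-10.17, -2.5, 10.69, 0.01, 0.03, -60.06]]
```

Emit:
apply_moves(
  steps=[
    [[-3, -1, 0, 0, 0, -10, 0.1], [-6, -2, 0, 0, 0, -20, 0.1], [-9, -2.5, 0, 0, 0, -30, 0.1], [-10.2, -2.5, 0, 0, 0, -40, 0.1], [-10.2, -2.5, 0, 0, 0, -50, 0.1], [-10.2, -2.5, 0, 0, 0, -60, 0.1], [-10.2, -2.5, 2, 0, 0, -60, 0.1], [-10.2, -2.5, 5, 0, 0, -60, 0.1], [-10.2, -2.5, 8, 0, 0, -60, 0.1], [-10.2, -2.5, 10, 0, 0, -60, 0.1], [-10.2, -2.5, 11, 0, 0, -60, 0.1], [-10.2, -2.5, 11.5, 0, 0, -60, 0.1], [-10.2, -2.5, 11.7, 0, 0, -60, 0.1], [-10.2, -2.5, 11.7, 0, 0, -60, 0.1], [-10.2, -2.5, 11.7, 0, 0, -60, 0.1]],
  ],
)

```text
time_s: 11.48
position: [0.5067, -0.0436, 0.0501]
tcp_rot: [[-0.846, 0.534, 0.001], [0.534, 0.846, -0.0], [-0.001, 0.0, -1.0]]
force: [-0.4, 0.0, -0.2]
opening: 0.55
grasp_force: 0.0
```

```bash
python3 - <<'E'
from h import *
s=bot.read_state();print(s["joint_positions"].round(1),s["force"],s["moment"],s["position"])
p=np.array([.5318,-.0606])+np.array([-.8450,.5346])*.030
print(delta((*p,.048),57.7))
sd=bot.capture("side")
for c,q in blobs(sd,(250,150,340,230),red): print(c,q)
cv2.imwrite("pics/s6.png",sd[100:240,220:350])
E
```

```text
[-17.5  34.9 105.9  -0.   39.1 -75.3] [-0.42908413  0.02610932 -0.17278644] [-0.04512483  0.08207875  0.01975845] [ 0.50671312 -0.04360078  0.05011465]
[-0.03, -0.1, 0.21, 0.02, 0.07, 0.04]
[317.5, 166.4] [65, 16, 6, 2, 10]
[299.0, 171.0] [47, 20, 5, 3, 15]
[272.8, 174.9] [21, 23, 5, 5, 13]
```

Emit:
apply_moves(
  steps=[
    [[0, -0.1, 0.2, 0, 0, 0, -1], [0, -0.1, 0.2, 0, 0, 0, -1], [0, -0.1, 0.2, 0, 0, 0, -1], [0, -0.1, 0.2, 0, 0, 0, -1], [0, -0.1, 0.2, 0, 0, 0, -1], [0, -0.1, 0.2, 0, 0, 0, -1], [0, -0.1, 0.2, 0, 0, 0, -1], [0, -0.1, 0.2, 0, 0, 0, -1]],
  ],
)

```text
time_s: 12.52
position: [0.5059, -0.0442, 0.0476]
tcp_rot: [[-0.846, 0.534, 0.0], [0.534, 0.846, 0.0], [-0.0, 0.0, -1.0]]
force: [1.2, 2.2, 0.2]
opening: 0.106
grasp_force: 29.9
```

```bash
python3 - <<'E'
from h import *
s=bot.read_state();print(s["joint_positions"].round(1),s["force"],s["moment"],s["position"],s["opening"],s["grasp_force"])
r=3.0
for a in list(range(10,181,10)):
    t=np.radians(a) # cw: position in tool frame at start: axis at (-r,0); tool x outward; cw about tool z positive
    print([round(-r+r*np.cos(t),2),round(r*np.sin(t),2),0,0,0,a,-1],end=",")
E
```

```text
[-17.6  35.2 106.    0.   38.8 -75.4] [1.1826968  2.23118518 0.19689874] [ 0.31602212 -0.1348313   0.07012655] [ 0.50587118 -0.04424114  0.04757569] 0.10598368193446941 29.898270070552826
[np.float64(-0.05), np.float64(0.52), 0, 0, 0, 10, -1],[np.float64(-0.18), np.float64(1.03), 0, 0, 0, 20, -1],[np.float64(-0.4), np.float64(1.5), 0, 0, 0, 30, -1],[np.float64(-0.7), np.float64(1.93), 0, 0, 0, 40, -1],[np.float64(-1.07), np.float64(2.3), 0, 0, 0, 50, -1],[np.float64(-1.5), np.float64(2.6), 0, 0, 0, 60, -1],[np.float64(-1.97), np.float64(2.82), 0, 0, 0, 70, -1],[np.float64(-2.48), np.float64(2.95), 0, 0, 0, 80, -1],[np.float64(-3.0), np.float64(3.0), 0, 0, 0, 90, -1],[np.float64(-3.52), np.float64(2.95), 0, 0, 0, 100, -1],[np.float64(-4.03), np.float64(2.82), 0, 0, 0, 110, -1],[np.float64(-4.5), np.float64(2.6), 0, 0, 0, 120, -1],[np.float64(-4.93), np.float64(2.3), 0, 0, 0, 130, -1],[np.float64(-5.3), np.float64(1.93), 0, 0, 0, 140, -1],[np.float64(-5.6), np.float64(1.5), 0, 0, 0, 150, -1],[np.float64(-5.82), np.float64(1.03), 0, 0, 0, 160, -1],[np.float64(-5.95), np.float64(0.52), 0, 0, 0, 170, -1],[np.float64(-6.0), np.float64(0.0), 0, 0, 0, 180, -1],
```

Emit:
apply_moves(
  steps=[
    [[-0.05, 0.52, 0, 0, 0, 10, -1], [-0.18, 1.03, 0, 0, 0, 20, -1], [-0.4, 1.5, 0, 0, 0, 30, -1], [-0.7, 1.93, 0, 0, 0, 40, -1], [-1.07, 2.3, 0, 0, 0, 50, -1], [-1.5, 2.6, 0, 0, 0, 60, -1], [-1.97, 2.82, 0, 0, 0, 70, -1], [-2.48, 2.95, 0, 0, 0, 80, -1], [-3, 3, 0, 0, 0, 90, -1], [-3, 3, 0, 0, 0, 90, -1]],
  ],
)

```text
time_s: 13.78
position: [0.5503, -0.0339, 0.0477]
tcp_rot: [[0.536, 0.844, 0.006], [0.844, -0.536, 0.002], [0.005, 0.004, -1.0]]
force: [6.0, 6.9, -1.6]
opening: 0.1
grasp_force: 30.0
```

```bash
cat >> h.py <<'E'
def torque(pr=True):
    s=bot.read_state();p=s["position"];ax=np.array([.5318,-.0606]);r=p[:2]-ax;f=s["force"]
    # torque the handle gives back about the axis (force at grip + moment, both candidates)
    print("t",s["time_s"],"pos",p.round(4),"yang",np.degrees(np.arctan2(s["tcp_rot"][1,1],s["tcp_rot"][0,1])).round(1),"F",f.round(2),"M",s["moment"].round(3),"rxF",round(r[0]*f[1]-r[1]*f[0],3),"radius",np.linalg.norm(r).round(4),"open",round(s["opening"],3),"j",s["joint_positions"].round(1))
E
python3 - <<'E'
from h import *
torque()
tp=bot.capture("top");cv2.imwrite("pics/t7.png",tp)
for c,q in blobs(tp,(330,180,460,240),red): print(c,q,ray("top",*c,.063))
E
```

```text
t 13.775 pos [ 0.5503 -0.0339  0.0477] yang -32.4 F [ 6.02  6.91 -1.64] M [ 1.163 -0.877  0.135] rxF -0.033 radius 0.0325 open 0.1 j [-15.2  37.2 100.    0.3  42.6  17. ]
[424.4, 209.9] [93, 27, 5, 7, 26] [ 0.52402228 -0.18246573  0.063     ]
[385.5, 216.4] [52, 34, 7, 6, 28] [ 0.50957584 -0.10754867  0.063     ]
```

Emit:
apply_moves(
  steps=[
    [[-0.05, 0.52, 0, 0, 0, 10, -1], [-0.18, 1.03, 0, 0, 0, 20, -1], [-0.4, 1.5, 0, 0, 0, 30, -1], [-0.7, 1.93, 0, 0, 0, 40, -1], [-1.07, 2.3, 0, 0, 0, 50, -1], [-1.5, 2.6, 0, 0, 0, 60, -1], [-1.97, 2.82, 0, 0, 0, 70, -1], [-2.48, 2.95, 0, 0, 0, 80, -1], [-3, 3, 0, 0, 0, 90, -1], [-3, 3, 0, 0, 0, 90, -1]],
  ],
)

```text
time_s: 15.08
position: [0.5609, -0.0786, 0.0479]
tcp_rot: [[0.845, -0.535, 0.009], [-0.535, -0.845, -0.003], [0.009, -0.002, -1.0]]
force: [6.8, -0.9, -6.2]
opening: 0.099
grasp_force: 30.0
```

```bash
python3 - <<'E'
from h import *
torque()
tp=bot.capture("top");cv2.imwrite("pics/t8.png",tp)
for c,q in blobs(tp,(330,180,460,240),red): print(c,q,ray("top",*c,.063))
E
```

```text
t 15.075 pos [ 0.5609 -0.0786  0.0479] yang -122.4 F [ 6.82 -0.92 -6.16] M [-0.28 -0.9   0.02] rxF 0.096 radius 0.0342 open 0.099 j [-19.3  37.8  97.9  -0.   43.7 103.1]
```

Emit:
apply_moves(
  steps=[
    [[0, 0, 0, 0, 0, 0, 0.1], [0, 0, 0, 0, 0, 0, 0.1], [0, 0, 0, 0, 0, 0, 0.1], [0, 0, -3, 0, 0, 0, 0.1], [0, 0, -5, 0, 0, -5, 0.1], [-0.4, 0, -5, 0, 0, -15, 0.1], [-0.8, 0, -5, 0, 0, -25, 0.1], [-1.2, 0, -5, 0, 0, -35, 0.1], [-1.6, 0, -5, 0, 0, -45, 0.1], [-2, 0, -5, 0, 0, -55, 0.1], [-2.4, 0, -5, 0, 0, -65, 0.1], [-2.8, 0, -5, 0, 0, -75, 0.1], [-3.2, 0, -5, 0, 0, -85, 0.1], [-3.6, 0, -5, 0, 0, -95, 0.1], [-4, 0, -5, 0, 0, -105, 0.1], [-4.4, 0, -5, 0, 0, -115, 0.1], [-4.8, 0, -5, 0, 0, -125, 0.1], [-5.2, 0, -5, 0, 0, -135, 0.1], [-5.6, 0, -5, 0, 0, -145, 0.1], [-6, 0, -5, 0, 0, -155, 0.1]],
  ],
)

```text
time_s: 17.62
position: [0.5046, -0.0442, 0.0974]
tcp_rot: [[-0.546, 0.838, -0.002], [0.838, 0.546, 0.0], [0.001, -0.001, -1.0]]
force: [-0.3, 0.9, 1.0]
opening: 0.55
grasp_force: 0.0
```

```bash
python3 - <<'E'
from h import *
torque()
tp=bot.capture("top");sd=bot.capture("side");cv2.imwrite("pics/t9.png",tp);cv2.imwrite("pics/s9.png",sd)
for c,q in blobs(tp,(330,180,460,240),red): print(c,q,ray("top",*c,.084))
for c,q in blobs(sd,(230,150,340,230),red): print(c,q,ray("side",*c,.084))
p=np.array([.5325,-.061])+np.array([-.8450,.5346])*.030
print(delta((*p,.048),57.7))
E
```

```text
t 17.625 pos [ 0.5046 -0.0442  0.0974] yang 33.1 F [-0.25  0.95  0.96] M [-0.045 -0.001 -0.005] rxF -0.022 radius 0.0318 open 0.55 j [-17.6  30.  104.3  -0.   45.8 -50.7]
[308.2, 166.8] [76, 16, 6, 3, 13] [ 0.5009614  -0.15516125  0.084     ]
[318.8, 166.4] [88, 16, 3, 2, 5] [ 0.47566929 -0.160036    0.084     ]
[298.8, 170.8] [66, 19, 6, 4, 18] [ 0.52051819 -0.12668632  0.084     ]
[308.0, 183.6] [76, 32, 5, 5, 20] [ 0.49121092 -0.05126971  0.084     ]
[-0.25, 0.2, 4.94, -0.08, -0.12, -24.96]
```

```bash
python3 - <<'E'
from h import *
a=np.radians(159);p=np.array([.5325,-.061])+np.array([np.cos(a),np.sin(a)])*.030
print(delta((*p,.048),69))
E
```

```text
[-0.55, -0.31, 4.94, -0.07, -0.12, -36.26]
```

Emit:
apply_moves(
  steps=[
    [[-0.2, -0.1, 0, 0, 0, -10, 0.1], [-0.4, -0.2, 0, 0, 0, -20, 0.1], [-0.5, -0.3, 0, 0, 0, -30, 0.1], [-0.5, -0.3, 1.5, 0, 0, -36, 0.1], [-0.5, -0.3, 3.5, 0, 0, -36, 0.1], [-0.5, -0.3, 4.9, 0, 0, -36, 0.1], [-0.5, -0.3, 4.9, 0, 0, -36, 0.1], [-0.5, -0.3, 4.9, 0, 0, -36, -1], [-0.5, -0.3, 4.9, 0, 0, -36, -1], [-0.5, -0.3, 4.9, 0, 0, -36, -1], [-0.5, -0.3, 4.9, 0, 0, -36, -1], [-0.5, -0.3, 4.9, 0, 0, -36, -1], [-0.5, -0.3, 4.9, 0, 0, -36, -1], [-0.5, -0.3, 4.9, 0, 0, -36, -1]],
  ],
)

```text
time_s: 19.48
position: [0.506, -0.0503, 0.0487]
tcp_rot: [[-0.932, 0.363, 0.0], [0.363, 0.932, -0.0], [-0.0, -0.0, -1.0]]
force: [-0.8, -0.6, 3.0]
opening: 0.102
grasp_force: 30.0
```

```bash
python3 - <<'E'
from h import *
torque()
E
```

```text
t 19.475 pos [ 0.506  -0.0503  0.0487] yang 68.7 F [-0.81 -0.62  3.04] M [-0.05   0.009  0.001] rxF 0.024 radius 0.0277 open 0.102 j [-18.3  35.1 105.9  -0.   39.  -87. ]
```

Emit:
apply_moves(
  steps=[
    [[-0.05, 0.5, 0, 0, 0, 10, -1], [-0.17, 0.98, 0, 0, 0, 20, -1], [-0.38, 1.43, 0, 0, 0, 30, -1], [-0.67, 1.83, 0, 0, 0, 40, -1], [-1.02, 2.19, 0, 0, 0, 50, -1], [-1.43, 2.47, 0, 0, 0, 60, -1], [-1.88, 2.68, 0, 0, 0, 70, -1], [-2.36, 2.81, 0, 0, 0, 80, -1], [-2.85, 2.85, 0, 0, 0, 90, -1], [-2.85, 2.85, 0, 0, 0, 90, -1]],
  ],
)

```text
time_s: 20.72
position: [0.5438, -0.0338, 0.0487]
tcp_rot: [[0.361, 0.933, 0.002], [0.933, -0.361, 0.0], [0.001, 0.001, -1.0]]
force: [2.1, 2.0, 2.0]
opening: 0.102
grasp_force: 30.1
```

```bash
python3 - <<'E'
from h import *
torque()
E
```

```text
t 20.725 pos [ 0.5438 -0.0338  0.0487] yang -21.1 F [2.09 2.02 2.01] M [ 0.264 -0.193  0.162] rxF -0.032 radius 0.0294 open 0.102 j [-1.530e+01  3.680e+01  1.007e+02  1.000e-01  4.240e+01  5.800e+00]
```

Emit:
apply_moves(
  steps=[
    [[-0.05, 0.5, 0, 0, 0, 10, -1], [-0.17, 0.98, 0, 0, 0, 20, -1], [-0.38, 1.43, 0, 0, 0, 30, -1], [-0.67, 1.83, 0, 0, 0, 40, -1], [-1.02, 2.19, 0, 0, 0, 50, -1], [-1.43, 2.47, 0, 0, 0, 60, -1], [-1.88, 2.68, 0, 0, 0, 70, -1], [-2.36, 2.81, 0, 0, 0, 80, -1], [-2.85, 2.85, 0, 0, 0, 90, -1], [-2.85, 2.85, 0, 0, 0, 90, -1]],
  ],
)

```text
time_s: 21.98
position: [0.5609, -0.0718, 0.0488]
tcp_rot: [[0.933, -0.359, 0.004], [-0.359, -0.933, -0.001], [0.004, -0.0, -1.0]]
force: [4.0, -1.8, -1.3]
opening: 0.099
grasp_force: 30.0
```

```bash
python3 - <<'E'
from h import *
torque()
tp=bot.capture("top");cv2.imwrite("pics/t10.png",tp)
for c,q in blobs(tp,(330,180,460,240),red): print(c,q,ray("top",*c,.063))
# grey profile along the clamp row through the pad
print(tp[206:211,385:425].mean(0).mean(1).astype(int))
print(cv2.imread("pics/top0.png")[206:211,385:425].mean(0).mean(1).astype(int))
E
```

```text
t 21.975 pos [ 0.5609 -0.0718  0.0488] yang -111.1 F [ 3.99 -1.82 -1.33] M [-0.189 -0.522  0.119] rxF -0.008 radius 0.0311 open 0.099 j [-18.6  37.8  97.8   0.   44.2  92.4]
[ 64  65  62  62  62  62  63  62  63  60  62  60  60  59  58  58  63  67
  79  94 107 121 123 109  34  46  50  51  49  50  51  47  29  25  27  29
  28  27  29  26]
[ 37  44  94 126 127 125 123 124 124 123 125 122 127  49   7  11  15  58
  80  77  76  77  75  77  76  76  76  76  75  76  76  77  76  75  77  73
  58  47  48  43]
```

Emit:
apply_moves(
  steps=[
    [[-0.05, 0.51, 0, 0, 0, 10, -1], [-0.18, 1.01, 0, 0, 0, 20, -1], [-0.4, 1.47, 0, 0, 0, 30, -1], [-0.4, 1.47, 0, 0, 0, 30, -1], [-0.4, 1.47, 0, 0, 0, 30, -1]],
  ],
)

```text
time_s: 22.65
position: [0.5519, -0.0842, 0.0489]
tcp_rot: [[0.63, -0.777, 0.004], [-0.777, -0.63, -0.002], [0.004, -0.002, -1.0]]
force: [6.2, -3.2, -1.7]
opening: 0.101
grasp_force: 30.0
```

```bash
python3 - <<'E'
from h import *
torque()
E
```

```text
t 22.65 pos [ 0.5519 -0.0842  0.0489] yang -140.9 F [ 6.22 -3.25 -1.7 ] M [-0.451 -0.566  0.037] rxF 0.082 radius 0.031 open 0.101 j [-2.010e+01  3.740e+01  9.880e+01 -1.000e-01  4.350e+01  1.209e+02]
```

Emit:
apply_moves(
  steps=[
    [[-0.05, 0.51, 0, 0, 0, 10, -1], [-0.18, 1.01, 0, 0, 0, 20, -1], [-0.18, 1.01, 0, 0, 0, 20, -1], [-0.18, 1.01, 0, 0, 0, 20, -1]],
  ],
)

```text
time_s: 23.15
position: [0.5428, -0.0892, 0.0489]
tcp_rot: [[0.326, -0.945, 0.004], [-0.945, -0.326, -0.002], [0.003, -0.003, -1.0]]
force: [3.9, -3.2, -0.9]
opening: 0.102
grasp_force: 30.0
```

```bash
python3 - <<'E'
from h import *
torque()
tp=bot.capture("top");cv2.imwrite("pics/t11.png",tp)
for c,q in blobs(tp,(400,180,460,240),red): print(c,q,ray("top",*c,.063))
E
```

```text
t 23.15 pos [ 0.5428 -0.0892  0.0489] yang -161.0 F [ 3.89 -3.25 -0.87] M [-0.461 -0.512 -0.034] rxF 0.075 radius 0.0306 open 0.102 j [-2.09e+01  3.70e+01  1.00e+02 -1.00e-01  4.27e+01  1.40e+02]
```

Emit:
apply_moves(
  steps=[
    [[0, 0, 0, 0, 0, 0, 0.1], [0, 0, 0, 0, 0, 0, 0.1], [0, 0, 0, 0, 0, 0, 0.1], [0, 0, -3, 0, 0, 0, 0.1], [0, 0, -6, 0, 0, -5, 0.1], [-2, -0.7, -7, 0, 0, -15, 0.1], [-5, -1.7, -7, 0, 0, -25, 0.1], [-8, -2.7, -7, 0, 0, -35, 0.1], [-11, -3.9, -7, 0, 0, -45, 0.1], [-13, -4.6, -7, 0, 0, -55, 0.1], [-13, -4.6, -7, 0, 0, -65, 0.1], [-13, -4.6, -7, 0, 0, -75, 0.1], [-13, -4.6, -7, 0, 0, -85, 0.1], [-13, -4.6, -7, 0, 0, -95, 0.1], [-13, -4.6, -7, 0, 0, -105, 0.1], [-13, -4.6, -7, 0, 0, -115, 0.1], [-13, -4.6, -7, 0, 0, -125, 0.1], [-13, -4.6, -7, 0, 0, -135, 0.1], [-13, -4.6, -7, 0, 0, -145, 0.1], [-13, -4.6, -7, 0, 0, -155, 0.1]],
  ],
)

```text
time_s: 25.7
position: [0.5407, 0.0502, 0.1179]
tcp_rot: [[0.102, 0.995, -0.004], [0.995, -0.102, 0.0], [-0.0, -0.004, -1.0]]
force: [-0.3, 0.2, -0.3]
opening: 0.552
grasp_force: 0.0
```

```bash
python3 - <<'E'
from h import *
torque()
tp=bot.capture("top");cv2.imwrite("pics/t12.png",tp);t0=cv2.imread("pics/top0.png")
for c,q in blobs(tp,(330,170,460,240),red): print(c,q,ray("top",*c,.063),ray("top",*c,.084))
# profiles along clamp centre line at z=.04 (jaw top) : local y from 0 to -100
O=np.array([.5293,-.1183]);ex=np.array([.9992,-.0408]);ey=np.array([.0408,.9992])
for im in(t0,tp):
  g=cv2.cvtColor(im,cv2.COLOR_BGR2GRAY).astype(np.float32);r=[]
  ys=np.arange(.005,-.1,-.002)
  for y in ys:
    q=[proj("top",np.r_[O+ex*x+ey*y,.04]) for x in(-.014,-.01,.01,.014)]
    m=np.array(q,np.float32);r.append(cv2.remap(g,m[:,:1],m[:,1:],1).mean())
  print(" ".join(f"{int(y*1000)}:{int(v)}" for y,v in zip(ys,r)))
E
```

```text
t 25.7 pos [0.5407 0.0502 0.1179] yang -5.9 F [-0.27  0.18 -0.31] M [-0.064  0.084  0.074] rxF 0.032 radius 0.1111 open 0.552 j [-6.5 30.4 98.1 -0.  51.8 -0.6]
[386.1, 191.9] [53, 19, 7, 7, 35] [ 0.55733492 -0.10805119  0.063     ] [ 0.55545224 -0.10440441  0.084     ]
[426.6, 209.8] [93, 37, 8, 7, 47] [ 0.52431857 -0.18670246  0.063     ] [ 0.52313044 -0.18140114  0.084     ]
5:61 3:111 1:125 -1:125 -3:123 -5:124 -7:123 -9:124 -11:124 -13:124 -15:126 -16:87 -19:5 -21:7 -23:17 -24:46 -27:92 -29:90 -31:87 -33:88 -35:88 -37:88 -39:89 -41:89 -43:88 -45:89 -47:89 -49:89 -51:90 -53:89 -55:87 -57:90 -59:90 -61:87 -63:83 -65:75 -67:66 -68:62 -71:58 -73:58 -75:51 -77:34 -79:13 -81:7 -82:6 -84:8 -87:16 -89:19 -91:30 -93:39 -95:56 -97:100 -99:125
5:112 3:112 1:115 -1:115 -3:115 -5:112 -7:112 -9:110 -11:112 -13:113 -15:110 -16:109 -19:84 -21:71 -23:63 -24:75 -27:143 -29:169 -31:166 -33:165 -35:166 -37:166 -39:165 -41:165 -43:167 -45:169 -47:128 -49:12 -51:9 -53:20 -55:46 -57:91 -59:90 -61:91 -63:96 -65:99 -67:91 -68:91 -71:91 -73:89 -75:82 -77:57 -79:23 -81:9 -82:8 -84:16 -87:21 -89:29 -91:42 -93:54 -95:78 -97:137 -99:167
```

```bash
python3 - <<'E'
from h import *
a=np.radians(118.4);p=np.array([.5325,-.061])+np.array([np.cos(a),np.sin(a)])*.030
print(p,delta((*p,.048),28.4))
E
```

```text
[ 0.51823127 -0.03461054] [-8.65, -1.37, 7.0, -0.24, -0.07, -34.05]
```

Emit:
apply_moves(
  steps=[
    [[-3, -0.5, 0, 0, 0, -10, 0.1], [-6, -1, 0, 0, 0, -20, 0.1], [-8.6, -1.4, 0, 0, 0, -30, 0.1], [-8.6, -1.4, 1, 0, 0, -34, 0.1], [-8.6, -1.4, 3, 0, 0, -34, 0.1], [-8.6, -1.4, 5, 0, 0, -34, 0.1], [-8.6, -1.4, 6.6, 0, 0, -34, 0.1], [-8.6, -1.4, 7, 0, 0, -34, 0.1], [-8.6, -1.4, 7, 0, 0, -34, 0.1], [-8.6, -1.4, 7, 0, 0, -34, -1], [-8.6, -1.4, 7, 0, 0, -34, -1], [-8.6, -1.4, 7, 0, 0, -34, -1], [-8.6, -1.4, 7, 0, 0, -34, -1], [-8.6, -1.4, 7, 0, 0, -34, -1], [-8.6, -1.4, 7, 0, 0, -34, -1], [-8.6, -1.4, 7, 0, 0, -34, -1], [-8.6, -1.4, 7, 0, 0, -34, -1], [-8.6, -1.4, 7, 0, 0, -34, -1]],
  ],
)

```text
time_s: 28.0
position: [0.5193, -0.0342, 0.0486]
tcp_rot: [[-0.465, 0.885, -0.0], [0.885, 0.465, -0.0], [0.0, -0.0, -1.0]]
force: [-2.3, -1.1, 2.8]
opening: 0.099
grasp_force: 30.0
```

```bash
python3 - <<'E'
from h import *
torque()
E
```

```text
t 28.0 pos [ 0.5193 -0.0342  0.0486] yang 27.7 F [-2.26 -1.13  2.81] M [-0.284  0.277  0.003] rxF 0.074 radius 0.0292 open 0.099 j [-16.1  35.7 104.1  -0.   40.2 -43.8]
```

Emit:
apply_moves(
  steps=[
    [[-0.05, 0.52, 0, 0, 0, 10, -1], [-0.18, 1.03, 0, 0, 0, 20, -1], [-0.4, 1.5, 0, 0, 0, 30, -1], [-0.4, 1.5, 0, 0, 0, 30, -1], [-0.4, 1.5, 0, 0, 0, 30, -1], [-0.4, 1.5, 0, 0, 0, 30, -1]],
  ],
)

```text
time_s: 28.75
position: [0.5345, -0.0308, 0.0486]
tcp_rot: [[0.038, 0.999, -0.0], [0.999, -0.038, -0.0], [-0.0, -0.0, -1.0]]
force: [-2.1, -1.7, 2.7]
opening: 0.103
grasp_force: 30.0
```

```bash
cat >> h.py <<'E'
def prof(im):
  for c,q in blobs(im,(400,190,450,230),red): print("cap",c,q)
  O=np.array([.5293,-.1183]);ex=np.array([.9992,-.0408]);ey=np.array([.0408,.9992])
  g=cv2.cvtColor(im,cv2.COLOR_BGR2GRAY).astype(np.float32);r=[]
  ys=np.arange(-.035,-.088,-.001)
  for y in ys:
    m=np.array([proj("top",np.r_[O+ex*x+ey*y,.04]) for x in(-.014,-.01,.01,.014)],np.float32)
    r.append(cv2.remap(g,m[:,:1],m[:,1:],1).mean())
  print(" ".join(f"{round(y*1000)}:{int(v)}" for y,v in zip(ys,r)))
E
python3 - <<'E'
from h import *
torque()
tp=bot.capture("top");prof(tp);torque()
E
```

```text
t 28.75 pos [ 0.5345 -0.0308  0.0486] yang -2.2 F [-2.1  -1.72  2.7 ] M [-0.375  0.353  0.071] rxF 0.058 radius 0.0299 open 0.103 j [-15.3  36.4 102.   -0.   41.6 -13.1]
cap [427.7, 209.8] [24, 17, 8, 7, 46]
-35:26 -36:28 -37:35 -38:46 -39:55 -40:59 -41:61 -42:62 -43:62 -44:61 -45:61 -46:60 -47:61 -48:62 -49:62 -50:61 -51:61 -52:62 -53:61 -54:60 -55:61 -56:62 -57:62 -58:63 -59:67 -60:74 -61:81 -62:90 -63:100 -64:102 -65:103 -66:103 -67:102 -68:103 -69:101 -70:100 -71:101 -72:103 -73:101 -74:97 -75:91 -76:83 -77:68 -78:50 -79:39 -80:30 -81:18 -82:11 -83:11 -84:14 -85:16 -86:20 -87:25
t 28.8 pos [ 0.5345 -0.0308  0.0486] yang -2.2 F [-1.03 -1.56  1.69] M [-0.384  0.33   0.122] rxF 0.026 radius 0.0299 open 0.104 j [-15.3  36.4 102.   -0.   41.6 -13. ]
```

Emit:
apply_moves(
  steps=[
    [[-0.03, 0.39, 0, 0, 0, 7.5, -1], [-0.1, 0.78, 0, 0, 0, 15, -1], [-0.1, 0.78, 0, 0, 0, 15, -1], [-0.1, 0.78, 0, 0, 0, 15, -1], [-0.1, 0.78, 0, 0, 0, 15, -1]],
  ],
)

```text
time_s: 29.42
position: [0.5423, -0.0321, 0.0486]
tcp_rot: [[0.296, 0.955, -0.0], [0.955, -0.296, -0.0], [-0.0, -0.0, -1.0]]
force: [-2.4, -1.6, 2.7]
opening: 0.099
grasp_force: 30.0
```

```bash
python3 - <<'E'
from h import *
torque()
tp=bot.capture("top");prof(tp);torque()
E
```

```text
t 29.425 pos [ 0.5423 -0.0321  0.0486] yang -17.2 F [-2.43 -1.61  2.67] M [-0.451  0.432  0.078] rxF 0.053 radius 0.0304 open 0.099 j [-15.2  36.8 100.8  -0.   42.4   2. ]
cap [428.3, 209.9] [25, 16, 8, 8, 48]
-35:23 -36:21 -37:23 -38:32 -39:44 -40:55 -41:61 -42:63 -43:63 -44:63 -45:63 -46:62 -47:62 -48:62 -49:63 -50:63 -51:63 -52:63 -53:63 -54:63 -55:63 -56:63 -57:63 -58:63 -59:63 -60:63 -61:66 -62:74 -63:81 -64:92 -65:102 -66:102 -67:102 -68:104 -69:104 -70:103 -71:102 -72:102 -73:101 -74:97 -75:91 -76:83 -77:69 -78:52 -79:43 -80:37 -81:29 -82:20 -83:14 -84:14 -85:16 -86:20 -87:25
t 29.475 pos [ 0.5423 -0.0321  0.0485] yang -17.2 F [-1.2  -1.71  3.18] M [-0.437  0.407  0.095] rxF 0.016 radius 0.0304 open 0.104 j [-15.2  36.8 100.8  -0.   42.4   2.1]
```

Emit:
apply_moves(
  steps=[
    [[-0.03, 0.39, 0, 0, 0, 7.5, -1], [-0.1, 0.78, 0, 0, 0, 15, -1], [-0.1, 0.78, 0, 0, 0, 15, -1], [-0.1, 0.78, 0, 0, 0, 15, -1], [-0.1, 0.78, 0, 0, 0, 15, -1]],
  ],
)

```text
time_s: 30.1
position: [0.5495, -0.0353, 0.0486]
tcp_rot: [[0.533, 0.846, -0.0], [0.846, -0.533, -0.0], [-0.0, 0.0, -1.0]]
force: [-2.8, -3.1, 2.6]
opening: 0.1
grasp_force: 30.0
```

```bash
python3 - <<'E'
from h import *
torque()
tp=bot.capture("top");prof(tp);torque()
E
```

```text
t 30.1 pos [ 0.5495 -0.0353  0.0486] yang -32.2 F [-2.76 -3.06  2.58] M [-0.479  0.452  0.077] rxF 0.016 radius 0.0308 open 0.1 j [-15.3  37.1  99.8  -0.   43.1  16.9]
cap [428.6, 209.9] [25, 17, 8, 7, 46]
-35:23 -36:24 -37:26 -38:26 -39:24 -40:23 -41:25 -42:31 -43:41 -44:51 -45:59 -46:63 -47:64 -48:64 -49:65 -50:65 -51:64 -52:63 -53:63 -54:63 -55:63 -56:62 -57:62 -58:63 -59:63 -60:63 -61:64 -62:64 -63:64 -64:64 -65:65 -66:68 -67:77 -68:91 -69:102 -70:106 -71:105 -72:106 -73:102 -74:97 -75:92 -76:85 -77:71 -78:54 -79:46 -80:43 -81:37 -82:28 -83:23 -84:21 -85:20 -86:22 -87:26
t 30.15 pos [ 0.5495 -0.0353  0.0486] yang -32.2 F [-2.56 -1.7   1.95] M [-0.534  0.454 -0.018] rxF 0.035 radius 0.0308 open 0.1 j [-15.3  37.1  99.8  -0.   43.1  16.9]
```

```bash
cat >> h.py <<'E'
def avg(n=12):
    T=[];C=[]
    for i in range(n):
        im=bot.capture("top");s=bot.read_state();r=s["position"][:2]-[.5325,-.061];f=s["force"]
        T.append([s["moment"][2],r[0]*f[1]-r[1]*f[0]]);b=blobs(im,(400,190,450,230),red)
        if b:C.append(b[0][0][0])
    T=np.array(T);print("Mz,rxF",T.mean(0).round(3),"sum",T.sum(1).mean().round(4),"sd",T.sum(1).std().round(3),"cap u",np.mean(C).round(2) if C else None)
E
python3 - <<'E'
from h import *
avg()
E
```

```text
Mz,rxF [0.067 0.02 ] sum 0.0871 sd 0.036 cap u 428.64
```

Emit:
apply_moves(
  steps=[
    [[-0.03, 0.39, 0, 0, 0, 7.5, -1], [-0.1, 0.78, 0, 0, 0, 15, -1], [-0.1, 0.78, 0, 0, 0, 15, -1], [-0.1, 0.78, 0, 0, 0, 15, -1]],
  ],
)

```text
time_s: 31.25
position: [0.5555, -0.0402, 0.0485]
tcp_rot: [[0.733, 0.68, -0.0], [0.68, -0.733, -0.0], [-0.0, -0.0, -1.0]]
force: [-2.7, -2.1, 3.1]
opening: 0.102
grasp_force: 30.0
```

```bash
python3 - <<'E'
from h import *
avg();torque();prof(bot.capture("top"))
E
```

```text
Mz,rxF [ 0.125 -0.02 ] sum 0.1053 sd 0.034 cap u 429.87
t 31.85 pos [ 0.5556 -0.0403  0.0486] yang -47.3 F [-2.83 -2.99  2.51] M [-0.636  0.569  0.099] rxF -0.014 radius 0.0313 open 0.101 j [-15.6  37.5  98.8  -0.   43.7  31.6]
cap [429.9, 210.0] [27, 17, 7, 7, 43]
-35:28 -36:27 -37:25 -38:26 -39:26 -40:26 -41:26 -42:25 -43:24 -44:24 -45:25 -46:25 -47:25 -48:26 -49:31 -50:40 -51:50 -52:58 -53:63 -54:66 -55:66 -56:65 -57:65 -58:66 -59:66 -60:65 -61:65 -62:63 -63:63 -64:65 -65:66 -66:66 -67:65 -68:64 -69:64 -70:64 -71:64 -72:64 -73:67 -74:72 -75:77 -76:80 -77:73 -78:60 -79:53 -80:49 -81:44 -82:38 -83:34 -84:30 -85:24 -86:24 -87:25
```

Emit:
apply_moves(
  steps=[
    [[-0.03, 0.39, 0, 0, 0, 7.5, -1], [-0.1, 0.78, 0, 0, 0, 15, -1], [-0.1, 0.78, 0, 0, 0, 15, -1], [-0.1, 0.78, 0, 0, 0, 15, -1]],
  ],
)

```text
time_s: 32.4
position: [0.5602, -0.0467, 0.0485]
tcp_rot: [[0.884, 0.467, 0.0], [0.467, -0.884, -0.0], [0.0, 0.0, -1.0]]
force: [-2.6, -2.7, 2.6]
opening: 0.096
grasp_force: 30.1
```

```bash
python3 - <<'E'
from h import *
avg(16);torque()
tp=bot.capture("top");cv2.imwrite("pics/t20.png",tp)
E
```

```text
Mz,rxF [ 0.139 -0.024] sum 0.1148 sd 0.03 cap u 432.5
t 33.2 pos [ 0.5602 -0.0467  0.0485] yang -62.3 F [-2.51 -2.56  2.19] M [-0.548  0.599  0.15 ] rxF -0.038 radius 0.0316 open 0.102 j [-16.2  37.7  98.1   0.   44.2  46.1]
```

Emit:
apply_moves(
  steps=[
    [[0, 0, 0, 0, 0, 0, 0.1], [0, 0, 0, 0, 0, 0, 0.1], [0, 0, 0, 0, 0, 0, 0.1], [0, 0, -3, 0, 0, 0, 0.1], [0, 0, -7, 0, 0, 0, 0.1], [2, -4, -7, 0, 0, 0, 0.1], [4.7, -8.8, -7, 0, 0, 0, 0.1], [5.6, -10.6, -7, 0, 0, 0, 0.1], [5.6, -10.6, -7, 0, 0, 0, 0.1], [5.6, -10.6, -7, 0, 0, 0, 0.1]],
  ],
)

```text
time_s: 34.5
position: [0.5608, 0.0721, 0.1184]
tcp_rot: [[0.885, 0.465, 0.0], [0.465, -0.885, -0.001], [0.0, 0.001, -1.0]]
force: [1.0, -0.1, -0.5]
opening: 0.549
grasp_force: 0.0
```

```bash
python3 - <<'E'
from h import *
tp=bot.capture("top");sd=bot.capture("side");cv2.imwrite("pics/t21.png",tp)
for c,q in blobs(tp,(330,170,460,240),red): print(c,q,ray("top",*c,.063),ray("top",*c,.084))
prof(tp)
cv2.imwrite("pics/v10.png",np.hstack([cv2.resize(tp[175:245,375:460],None,fx=6,fy=6,interpolation=cv2.INTER_CUBIC),cv2.resize(sd[150:220,265:310],None,fx=6,fy=6,interpolation=cv2.INTER_CUBIC)]))
torque()
E
```

```text
[430.0, 210.1] [97, 37, 7, 7, 44] [ 0.52389371 -0.19325641  0.063     ] [ 0.52271452 -0.18781721  0.084     ]
[379.2, 223.5] [46, 50, 7, 8, 37] [ 0.4954914  -0.09557043  0.063     ] [ 0.49490969 -0.0921862   0.084     ]
cap [430.0, 210.1] [27, 17, 7, 7, 44]
-35:171 -36:168 -37:167 -38:166 -39:166 -40:167 -41:167 -42:168 -43:168 -44:168 -45:168 -46:167 -47:167 -48:167 -49:168 -50:169 -51:169 -52:168 -53:130 -54:59 -55:16 -56:5 -57:9 -58:15 -59:19 -60:25 -61:42 -62:71 -63:87 -64:89 -65:86 -66:81 -67:80 -68:83 -69:86 -70:88 -71:90 -72:93 -73:91 -74:87 -75:82 -76:76 -77:66 -78:53 -79:45 -80:42 -81:38 -82:32 -83:29 -84:25 -85:22 -86:21 -87:20
t 34.6 pos [0.5608 0.0717 0.1184] yang -62.4 F [ 0.17 -1.15  0.12] M [-0.095  0.187 -0.008] rxF -0.056 radius 0.1354 open 0.551 j [-4.  31.7 95.1 -0.  53.2 58.4]
```

View pics/v10.png

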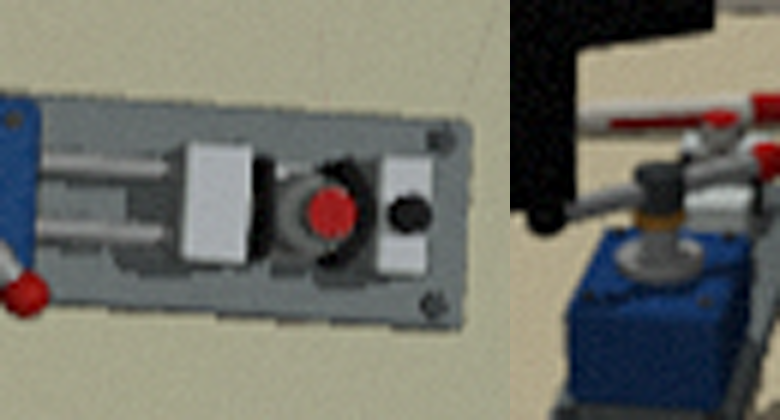

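The jaw pad is touching the vial, which stands upright at the V mouth and has moved with the pad (cap at crop (332,212)). The springback of about 12° shows the handle is still running free, so I'll regrip the black arm and go on.

```bash
python3 - <<'E'
from h import *
a=np.radians(39.7);p=np.array([.5325,-.061])+np.array([np.cos(a),np.sin(a)])*.030
print(p,delta((*p,.048),-50.3))
E
```

```text
[ 0.55558199 -0.04183697] [-5.72, 9.82, 7.05, 0.02, 0.01, -12.07]
```

Emit:
apply_moves(
  steps=[
    [[-2.5, 4, 0, 0, 0, -6, 0.1], [-5.7, 9.8, 0, 0, 0, -12, 0.1], [-5.7, 9.8, 0, 0, 0, -12, 0.1], [-5.7, 9.8, 2.5, 0, 0, -12, 0.1], [-5.7, 9.8, 5, 0, 0, -12, 0.1], [-5.7, 9.8, 7, 0, 0, -12, 0.1], [-5.7, 9.8, 7, 0, 0, -12, 0.1], [-5.7, 9.8, 7, 0, 0, -12, -1], [-5.7, 9.8, 7, 0, 0, -12, -1], [-5.7, 9.8, 7, 0, 0, -12, -1], [-5.7, 9.8, 7, 0, 0, -12, -1], [-5.7, 9.8, 7, 0, 0, -12, -1], [-5.7, 9.8, 7, 0, 0, -12, -1], [-5.7, 9.8, 7, 0, 0, -12, -1]],
  ],
)

```text
time_s: 36.35
position: [0.5568, -0.0409, 0.0489]
tcp_rot: [[0.769, 0.639, 0.002], [0.639, -0.769, -0.001], [0.001, 0.003, -1.0]]
force: [1.7, -3.7, 1.0]
opening: 0.102
grasp_force: 29.9
```

```bash
python3 - <<'E'
from h import *
avg(6);torque()
E
```

```text
Mz,rxF [ 0.113 -0.158] sum -0.0451 sd 0.033 cap u 430.02
t 36.65 pos [ 0.5567 -0.0407  0.0489] yang -50.3 F [ 2.97 -4.27  1.31] M [-0.811 -0.366  0.093] rxF -0.165 radius 0.0319 open 0.1 j [-15.6  37.4  98.8  -0.   43.7  34.6]
```

Emit:
apply_moves(
  steps=[
    [[-0.05, 0.52, 0, 0, 0, 10, -1], [-0.18, 1.03, 0, 0, 0, 20, -1], [-0.28, 1.27, 0, 0, 0, 25, -1], [-0.28, 1.27, 0, 0, 0, 25, -1], [-0.28, 1.27, 0, 0, 0, 25, -1]],
  ],
)

```text
time_s: 37.28
position: [0.5629, -0.0519, 0.0489]
tcp_rot: [[0.967, 0.256, 0.003], [0.256, -0.967, -0.001], [0.003, 0.002, -1.0]]
force: [4.2, -2.9, 2.0]
opening: 0.102
grasp_force: 30.0
```

```bash
python3 - <<'E'
from h import *
avg(14);torque()
E
```

```text
Mz,rxF [ 0.283 -0.13 ] sum 0.1526 sd 0.029 cap u None
t 37.975 pos [ 0.5629 -0.0519  0.0489] yang -75.1 F [ 4.06 -3.61  1.72] M [-0.546 -0.675  0.332] rxF -0.148 radius 0.0323 open 0.101 j [-16.6  37.8  97.7   0.   44.3  58.5]
```

Emit:
apply_moves(
  steps=[
    [[-0.02, 0.26, 0, 0, 0, 5, -1], [-0.07, 0.52, 0, 0, 0, 10, -1], [-0.07, 0.52, 0, 0, 0, 10, -1], [-0.07, 0.52, 0, 0, 0, 10, -1]],
  ],
)

```text
time_s: 38.48
position: [0.5642, -0.0572, 0.049]
tcp_rot: [[0.996, 0.085, 0.004], [0.085, -0.996, -0.001], [0.004, 0.001, -1.0]]
force: [5.3, -3.0, 1.4]
opening: 0.104
grasp_force: 30.0
```

```bash
python3 - <<'E'
from h import *
avg(16);torque()
E
```

```text
Mz,rxF [ 0.262 -0.117] sum 0.1458 sd 0.041 cap u None
t 39.275 pos [ 0.5641 -0.0572  0.049 ] yang -85.1 F [ 5.59 -3.08  1.23] M [-0.554 -0.755  0.217] rxF -0.119 radius 0.0325 open 0.11 j [-17.1  37.9  97.5   0.   44.4  68.1]
```

Emit:
apply_moves(
  steps=[
    [[-0.02, 0.26, 0, 0, 0, 5, -1], [-0.07, 0.52, 0, 0, 0, 10, -1], [-0.07, 0.52, 0, 0, 0, 10, -1], [-0.07, 0.52, 0, 0, 0, 10, -1]],
  ],
)

```text
time_s: 39.78
position: [0.5644, -0.0627, 0.049]
tcp_rot: [[0.996, -0.09, 0.005], [-0.09, -0.996, -0.001], [0.005, 0.001, -1.0]]
force: [5.5, -3.0, -0.3]
opening: 0.102
grasp_force: 30.0
```

```bash
python3 - <<'E'
from h import *
avg(12);torque()
E
```

```text
Mz,rxF [ 0.263 -0.096] sum 0.1672 sd 0.021 cap u None
t 40.375 pos [ 0.5644 -0.0626  0.049 ] yang -95.1 F [ 5.99 -3.49  0.12] M [-0.582 -0.844  0.246] rxF -0.102 radius 0.0327 open 0.104 j [-17.6  37.9  97.5   0.   44.3  77.5]
```

Emit:
apply_moves(
  steps=[
    [[0, 0, 0, 0, 0, 0, 0.1], [0, 0, 0, 0, 0, 0, 0.1], [0, 0, 0, 0, 0, 0, 0.1], [0, 0, -3, 0, 0, 0, 0.1], [0, 0, -7, 0, 0, 0, 0.1], [0, -5, -7, 0, 0, 0, 0.1], [0, -11, -7, 0, 0, 0, 0.1], [0, -13, -7, 0, 0, 0, 0.1], [0, -13, -7, 0, 0, 0, 0.1], [0, -13, -7, 0, 0, 0, 0.1]],
  ],
)

```text
time_s: 41.62
position: [0.5735, 0.0661, 0.1182]
tcp_rot: [[0.996, -0.093, -0.001], [-0.093, -0.996, -0.001], [-0.001, 0.001, -1.0]]
force: [-0.5, -0.7, -0.3]
opening: 0.549
grasp_force: 0.0
```

```bash
python3 - <<'E'
from h import *
tp=bot.capture("top");cv2.imwrite("pics/t22.png",tp)
for c,q in blobs(tp,(330,170,460,240),red): r=ray("top",*c,.084);print(c,q,ray("top",*c,.063).round(4),r.round(4),np.degrees(np.arctan2(r[1]+.061,r[0]-.532)))
prof(tp);torque()
E
```

```text
[430.0, 210.1] [97, 37, 7, 8, 46] [ 0.5239 -0.1933  0.063 ] [ 0.5227 -0.1878  0.084 ] -94.1876881962289
[369.2, 228.1] [36, 55, 7, 7, 37] [ 0.4861 -0.0764  0.063 ] [ 0.4857 -0.0734  0.084 ] -165.0068306006406
cap [430.0, 210.1] [27, 17, 7, 8, 46]
-35:146 -36:166 -37:173 -38:171 -39:170 -40:171 -41:171 -42:171 -43:171 -44:170 -45:171 -46:172 -47:172 -48:171 -49:171 -50:172 -51:173 -52:174 -53:173 -54:171 -55:129 -56:54 -57:18 -58:14 -59:19 -60:22 -61:36 -62:59 -63:75 -64:84 -65:87 -66:83 -67:82 -68:85 -69:88 -70:90 -71:92 -72:95 -73:94 -74:89 -75:83 -76:76 -77:68 -78:57 -79:47 -80:42 -81:41 -82:39 -83:36 -84:31 -85:25 -86:23 -87:23
t 41.675 pos [0.5736 0.0658 0.1183] yang -95.4 F [ 0.25  0.17 -0.38] M [-0.061  0.113 -0.017] rxF -0.025 radius 0.1331 open 0.552 j [-4.5 32.5 93.3 -0.  54.3 90.9]
```

```bash
python3 -c "
from rig import bot
print(bot.hand_in())"
```

```text
the job is handed in; nothing more can be done
None
```

The red-capped vial stands upright in the V stop, held by the jaw pad with about 13 N (pad about 1.8 mm in, both estimated from the camera), and the job was handed in at about 42 s; no verdict came back.

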